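# Bring the open jar under the capper's ram and close it

## Robot

A 7-joint arm with a two-finger parallel gripper is mounted at the origin on the work surface. World frame = base frame: x ahead of the robot, y to its left, z up, the work surface at z = 0. Lengths are in m, angles in rad, forces in N, time in s.
With the tool pointing down it reaches from about 0.425 to 0.925 m from the base axis. Payload 6.8 kg.
Tool frame: the origin (TCP) lies midway between the tips of the shut fingers; the grasp point (between the pads) lies 19 mm behind it; z points along the fingers, x is the direction in which the jaws open and shut, and the axes are right-handed (so a half turn about z gives the same grasp; the last joint's range is limited). The gripper opens to 85 mm and grips with 20 to 120 N. Pads are 22 mm wide; open, the fingers measure 114 mm over their backs; the gripper's body (76 mm by 85 mm) begins 54 mm behind the grasp point. The pads swing forward as they close: fully open they stand 13 mm farther back than shut.
Start: joints at [-1.279, 0.477, 0.022, 1.555, -0.011, 1.109, -0.083], TCP at [0.263, 0.622, 0.231] pointing down, gripper open.
Joint ranges: [-2.96, 2.96], [-0.34, 2.1], [-1.41, 1.46], [0.24, 2.44], [-1.37, 4.51], [0.17, 1.92], [-2.96, 2.96]. Speed limits (rad/s): [2.39, 2.39, 3.14, 3.14, 3.14, 3.14, 3.14].

## Interface

Orientations are given as a unit quaternion [w, x, y, z].
In Python, from station import bot, imaging, nets gives the robot as it stands. The module is installed in compiled form; this text tells all that it offers.
- The arm moves only by the tool apply_moves, never from a script. Its argument "moves" is text: rows parted by semicolons, each of 7 numbers parted by spaces: the gripper command: -1 is fully open, 1 is shut, values between are in proportion, then the shift along the tool's x, y, z normalised to -1 to 1, where 1 is 120 mm, then the turn, a rotation vector about the tool's x, y, z normalised to -1 to 1, where 1 is 4 degrees. In form: hand dx dy dz rx ry rz; .... A call has 1 to 12 rows; each row shifts and turns the commanded pose from where the row before left it, along the tool's axes as they then stand; what a row does not reach is not made up. A row lasts 1/12 s, in which the tool goes at most 41.7 mm and 7.16 degrees, less where a joint would pass 70% of its speed; a pose out of reach is approached as far as the arm can. A call with a number of a shift or a turn outside -1 to 1 is refused whole. A call with a gripper value outside its range is refused whole. The fingers move at their own pace and stop on an object; "force" is the grip in N (left out, the last holds). Time passes only in rows, so rows that do not move let the fingers close. It gives the time, the measured TCP pose, the force and the opening at its end, in the units of the state.
- bot.get_obs(): the state, without advancing time (a new reading comes with each control period).
- imaging.read_camera(name): name is "side" or "top" or "wrist"; returns a dict with "image" (420x560x3 uint8, red, green, blue), "fx", "fy", "cx", "cy" (pixels), "dist_coeffs" ([k1, k2, p1, p2, k3] as OpenCV has them; the pictures are not rectified), "view" (4x4, takes a point from world to camera coordinates); the wrist camera has in their place "mount" (4x4, takes a point from camera to tool coordinates, whose origin is the TCP and whose axes are the tool frame's). Camera axes: x right, y down, z forward; pixel columns grow to the right and rows downward; lengths in m; the calibration is good to about 2 mm. A picture is of the moment at which its call begins: read the wrist's pose just before it. There is no depth.
- bot.hand_in(): hands the job in, once; it reports no verdict.
Trained networks look in a picture, given as the dict that the camera call returned (one of the last four; its "shot" number tells which), for a name from the list of things; names that differ only in an ending like _2 or _b are one class to them, and where a whole thing is asked for, a point or a joint stands for the part that bears it (a point fixed in the world has none). Each returns a list of dicts, best first, with "score" (0 to 1); they miss things now and then, are a little off and sometimes report something else, mostly with a low value. They report only what shows in the picture. A call takes as long as a camera call.
- nets.spot_in(picture, name): "rect" ([left, top, right, bottom] in pixels, round what is visible of it).
- nets.outline_of(picture, name): "region" (420x560 bool, what is visible of it) and "rect" ([left, top, right, bottom] in pixels, round what is visible of it).
- nets.spot_point(picture, name): "location" ([column, row] in pixels: a listed point, or the origin of a listed thing).
The state is a dict: "t": time; "q": joint angles; "joint_vel": joint speeds; "joint_torque": joint torques, N m; "eef_pos": TCP position; "tool_rot": TCP orientation; "contact_force": force on the tool from outside, world axes, zero at the start; "torque": the same for the moment, N m; "gripper_width": opening from 0.0 (shut) to 1.0 (fully open).
Only numpy, scipy, OpenCV 4.12 (cv2) and the standard library are available. Lean on these libraries where they do the work, as an engineer would, in place of code of your own. Each camera call takes 0.05 s, during which the arm holds its last target.

## Task

One jar on the capper's carousel still has its snap lid standing proud. Press a fingertip lightly on the rim of the carousel and drag it round until that jar stands squarely under the ram at the front, then push the ram straight down by its palm knob until the lid is fully home, and let it spring back up. Do not touch the jars, do not lean hard on the carousel or the ram, and leave everything else on the bench alone.

Things in the scene. Friction and masses are not known exactly. Their poses are not given: they have to be found in the camera images.
- carousel: the capper's turntable: plain level aluminium disc, 370 mm diameter, 14 mm thick. Origin: on its turning axis, at its underside. Six jars stand in flush pockets at radius 90 mm, 60 degrees apart. It turns endlessly either way on a stiff bearing: about 3 N at the rim (0.5 N m) turns it, and it stays where it is left. Pressed or pushed with over 25 N its bearing is damaged
- carousel_top (a point): centre of the disc's top face, 50 to 56 mm above the bench. The bare flat rim band from radius 120 to 185 mm has nothing on it to push against: it is dragged round by the friction of a fingertip pressed on it (coefficient roughly 0.5 to 1; too light a touch slips). The rim runs out: it stands up to 1.7 mm higher or lower than this point from place to place, so feel for the pressure
- jar: the jar still open: white 40 ml plastic jar, 49 mm diameter, its red snap lid (47 mm diameter, 14 mm thick) standing 13 mm proud, top 67 mm above its underside; the other jars, otherwise the same, are 54 mm tall. Origin: centre of the underside, 8 mm below the disc's top face. It has 1.5 mm play in its pocket
- lid (a joint): how far the proud lid has been pressed on, m: 0 = standing 13 mm proud, 0.013 = fully home. It moves at about 6 N and stays where it is left
- press_point (a point): the point on the ram's vertical axis at the height of the disc's top face, 90 mm from the disc's axis on the side nearer the robot (the front): here the jar must stand to be closed. It does not move when the disc turns
- capper: the fixed bench capper: grey base under the disc; steel column, 52 mm wide at most, through the disc's centre, top 192 mm above the origin; from it a bracket reaches 90 mm forward (the capper's own -x) to a bushing, 42 mm diameter, 150 to 186 mm above the origin, that guides the ram. Origin: on the disc's axis, 50 mm below the disc's top face
- ram: the press ram: upright steel rod, 18 mm diameter, with a 40 mm rubber foot and a palm knob on top. Origin: centre of the foot's underside, 11 mm above the proud lid. Pushed down it moves 11 mm freely against a return spring (2.5 to 5 N), then pushes the lid home over 13 mm (about 11 N in all), then stops hard. Let go, it springs back up. More than 30 N on it crushes the jar
- ram_knob (a point): top centre of the ram's black mushroom palm knob (44 mm diameter), 130 mm above the foot, 250 to 256 mm above the bench when up; moves with the ram
- jar_a: another 40 ml jar on the carousel, of the same shape, lid already home (54 mm tall in all). Origin: centre of the underside
- jar_b: another 40 ml jar on the carousel, of the same shape, lid already home (54 mm tall in all). Origin: centre of the underside
- jar_c: another 40 ml jar on the carousel, of the same shape, lid already home (54 mm tall in all). Origin: centre of the underside
- jar_d: another 40 ml jar on the carousel, of the same shape, lid already home (54 mm tall in all). Origin: centre of the underside
- jar_e: another 40 ml jar on the carousel, of the same shape, lid already home (54 mm tall in all). Origin: centre of the underside
- bottle_big: white 1-litre plastic bottle with screw cap, 90 mm diameter, 202 mm tall, a bystander on the bench; leave it alone
- bottle_small: white 0.5-litre plastic bottle with screw cap, 72 mm diameter, 168 mm tall, a bystander on the bench; leave it alone
- beaker: empty glass beaker, 70 mm diameter, 85 mm tall, a bystander on the bench; leave it alone
- loose_cap: small plug cap lying on the bench, 36 mm diameter, 22 mm tall, a bystander on the bench; leave it alone
- screwdriver: screwdriver lying flat, about 150 mm long, a bystander on the bench; leave it alone
- scoop: spoon-shaped scoop lying flat, about 160 mm long, a bystander on the bench; leave it alone

How it is judged:
By the outcome, as a careful person would: the job done as asked, in the order asked, and still so for the second after the job is handed in, with the robot touching nothing.
It also fails if it takes over 72 s, if anything falls off the work surface, if the arm or the gripper's body presses on something with over 40 N, if the wrist force passes 120 N, or if a joint passes its speed limit or range.

## Working session

There is one attempt and no reset: what is moved stays moved. The work goes in short steps, Python scripts to look and compute and a tool call to move; the robot and the scene stay as the last step left them, time stands still between calls to the robot, and variables do not carry over. Pictures are saved under pics/ and viewed, and the job is handed in when it is done.

Besides the shell and the picture viewer there is one more tool, called after "Request:" as a command line: name --argument value ..., lists and objects as JSON in quotes. apply_moves: Moves the arm, as the interface text tells. Scaled input: -1 to 1 covers 120 mm each way for a shift and 4 degrees each way for a turn. Its arguments: {"type":"object","properties":{"moves":{"type":"string"},"force":{"type":"number"}},"required":["moves"]}

```bash
mkdir -p pics; ls; python3 - <<'E'
from station import bot, imaging, nets
import cv2, numpy as np
o=bot.get_obs(); print({k:np.round(v,4).tolist() for k,v in o.items()})
for n in ["side","top","wrist"]:
    p=imaging.read_camera(n); cv2.imwrite(f"pics/{n}0.png",p["image"][:,:,::-1])
    print(n,{k:(np.round(v,4).tolist()) for k,v in p.items() if k!="image"})
    for nm in ["carousel_top","press_point","ram_knob","jar","jar_a","capper","ram","lid"]:
        try:
            r=nets.spot_point(p,nm); print(nm,[(np.round(d["location"],1).tolist(),round(d["score"],2)) for d in r][:7])
        except Exception as e: print(nm,repr(e))
E
```

```text
pics
{'t': 0.0, 'q': [-1.2791, 0.4778, 0.0224, 1.5565, -0.0115, 1.1093, -0.0831], 'joint_vel': [-0.0013, -0.0001, 0.0007, -0.0025, -0.0001, -0.0008, -0.0002], 'joint_torque': [-0.0004, -59.6438, 1.6074, -28.1202, 0.0124, 0.0091, -0.0], 'eef_pos': [0.2625, 0.6212, 0.2303], 'tool_rot': [0.0006, 0.8334, 0.5526, -0.0007], 'contact_force': [-0.4102, 0.3972, -0.2896], 'torque': [0.0017, -0.032, -0.02], 'gripper_width': 1.0007}
side {'fx': 546.0077, 'fy': 546.0077, 'cx': 277.695, 'cy': 214.1631, 'dist_coeffs': [0.0012, 0.0, 0.0, 0.0, 0.0], 'view': [[0.7759, -0.6308, 0.0099, -0.3924], [-0.3569, -0.4519, -0.8176, 0.3292], [0.5202, 0.6308, -0.5758, 1.1745], [0.0, 0.0, 0.0, 1.0]], 'shot': 1}
carousel_top [([313.9, 254.2], 0.8), ([329.0, 273.1], 0.57)]
press_point [([295.9, 271.6], 0.5)]
ram_knob [([280.3, 190.3], 0.96)]
jar [([294.1, 273.7], 0.95), ([331.2, 273.7], 0.86), ([274.1, 255.1], 0.81), ([328.1, 237.2], 0.71), ([293.1, 238.2], 0.58)]
jar_a [([294.1, 273.7], 0.95), ([331.2, 273.7], 0.86), ([274.1, 255.1], 0.81), ([328.1, 237.2], 0.71), ([293.1, 238.2], 0.58)]
capper [([312.6, 263.5], 0.
[... 973 characters left out ...]
, 194.5], 0.79)]
ram [([293.6, 218.0], 0.57)]
lid ValueError('it knows: beaker, bottle_big, bottle_small, capper, carousel, carousel_top, jar, loose_cap, press_point, ram, ram_knob, scoop, screwdriver')
wrist {'fx': 311.6146, 'fy': 311.6146, 'cx': 272.6668, 'cy': 214.5979, 'dist_coeffs': [-0.0316, 0.0, 0.0, 0.0, 0.0], 'mount': [[1.0, -0.0015, 0.0001, 0.0013], [0.0014, 0.9529, 0.3032, -0.0785], [-0.0005, -0.3032, 0.9529, -0.1425], [0.0, 0.0, 0.0, 1.0]], 'shot': 3}
carousel_top []
press_point []
ram_knob []
jar []
jar_a []
capper []
ram []
lid ValueError('it knows: beaker, bottle_big, bottle_small, capper, carousel, carousel_top, jar, loose_cap, press_point, ram, ram_knob, scoop, screwdriver')
```

View pics/side0.png

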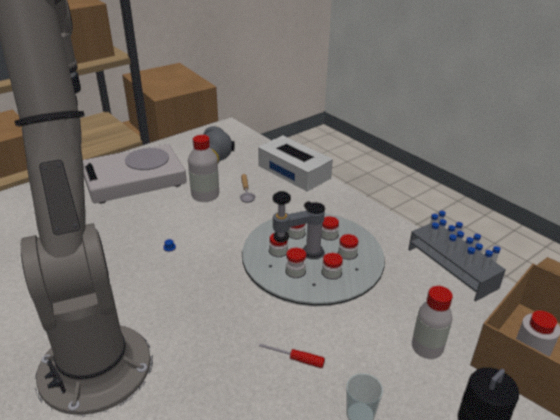

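View pics/top0.png

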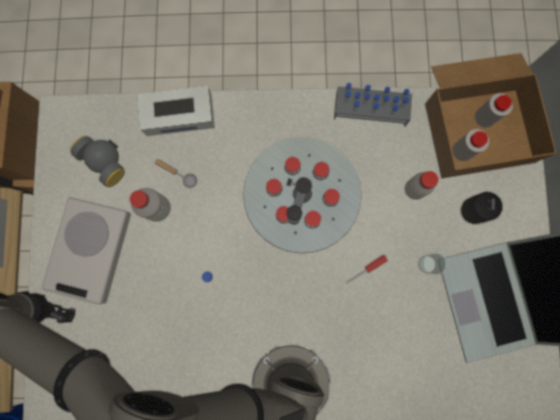

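```bash
cat > h.py <<'E'
import numpy as np, cv2
from station import bot, imaging, nets
def K(p): return np.array([[p["fx"],0,p["cx"]],[0,p["fy"],p["cy"]],[0,0,1.]])
def Rq(q):
    from scipy.spatial.transform import Rotation as R
    return R.from_quat([q[1],q[2],q[3],q[0]]).as_matrix()
def view(p,obs=None):
    if "view" in p: return np.array(p["view"])
    T=np.eye(4);T[:3,:3]=Rq(obs["tool_rot"]);T[:3,3]=obs["eef_pos"]
    return np.linalg.inv(T@np.array(p["mount"]))
def proj(p,P,V):
    P=np.atleast_2d(np.asarray(P,float));
    return cv2.projectPoints(P,cv2.Rodrigues(V[:3,:3])[0],V[:3,3],K(p),np.array(p["dist_coeffs"],float))[0][:,0]
def ray(p,uv,V):
    x=cv2.undistortPoints(np.array([[uv]],float),K(p),np.array(p["dist_coeffs"],float))[0,0]
    d=V[:3,:3].T@np.array([x[0],x[1],1]); c=-V[:3,:3].T@V[:3,3]; return c,d/np.linalg.norm(d)
def onz(p,uv,V,z):
    c,d=ray(p,uv,V); return c+d*(z-c[2])/d[2]
def tri(rs):
    A=np.zeros((3,3));b=np.zeros(3)
    for c,d in rs:
        M=np.eye(3)-np.outer(d,d);A+=M;b+=M@c
    X=np.linalg.solve(A,b); return X,[np.linalg.norm((np.eye(3)-np.outer(d,d))@(X-c)) for c,d in rs]
E
python3 - <<'E'
from h import *
s=imaging.read_camera("side");t=imaging.read_camera("top")
Vs,Vt=view(s),view(t)
for n in ["carousel_top","ram_knob","ram","capper"]:
    a=nets.spot_point(s,n)[0]["location"];b=nets.spot_point(t,n)[0]["location"]
    print(n,tri([ray(s,a,Vs),ray(t,b,Vt)]))
for p,V in((s,Vs),(t,Vt)):
    m=nets.outline_of(p,"carousel")[0]; r=m["region"].astype(np.uint8)
    cs,_=cv2.findContours(r,cv2.RETR_EXTERNAL,cv2.CHAIN_APPROX_NONE);c=max(cs,key=cv2.contourArea)[:,0]
    print(m["score"],m["rect"])
    h=cv2.convexHull(c)[:,0]
    W=np.array([onz(p,u,V,0.053) for u in h])[:,:2]
    A=np.c_[2*W,np.ones(len(W))];x=np.linalg.lstsq(A,(W**2).sum(1),rcond=None)[0]
    print("circle",x[:2],np.sqrt(x[2]+x[:2]@x[:2]))
    for d in nets.spot_point(p,"jar"): print("jar",onz(p,d["location"],V,0.045),d["score"])
for n,p,(x0,y0,x1,y1) in(("s",s,(230,170,400,310)),("t",t,(230,120,370,260))):
    cv2.imwrite(f"pics/crop_{n}.png",cv2.resize(p["image"][y0:y1,x0:x1,::-1],None,fx=4,fy=4,interpolation=cv2.INTER_CUBIC))
E
```

```text
Traceback (most recent call last):
IndexError: list index out of range
```

```bash
python3 - <<'E'
from h import *
s=imaging.read_camera("side");t=imaging.read_camera("top")
Vs,Vt=view(s),view(t)
for n in ["carousel_top","ram_knob","ram","capper"]:
    a=nets.spot_point(s,n);b=nets.spot_point(t,n)
    if a and b: print(n,tri([ray(s,a[0]["location"],Vs),ray(t,b[0]["location"],Vt)]))
for p,V in((s,Vs),(t,Vt)):
    for m in nets.outline_of(p,"carousel")[:1]:
      r=m["region"].astype(np.uint8)
      cs,_=cv2.findContours(r,cv2.RETR_EXTERNAL,cv2.CHAIN_APPROX_NONE);c=max(cs,key=cv2.contourArea)
      print(m["score"],m["rect"])
      h=cv2.convexHull(c)[:,0].astype(float)
      W=np.array([onz(p,u,V,0.053) for u in h])[:,:2]
      A=np.c_[2*W,np.ones(len(W))];x=np.linalg.lstsq(A,(W**2).sum(1),rcond=None)[0]
      print("circle",x[:2],np.sqrt(x[2]+x[:2]@x[:2]))
    for d in nets.spot_point(p,"jar"): print("jar",onz(p,d["location"],V,0.045),d["score"])
for n,p,(x0,y0,x1,y1) in(("s",s,(230,170,400,310)),("t",t,(230,120,370,260))):
    cv2.imwrite(f"pics/crop_{n}.png",cv2.resize(p["image"][y0:y1,x0:x1,::-1],None,fx=4,fy=4,interpolation=cv2.INTER_CUBIC))
E
```

```text
carousel_top (array([ 0.59411358, -0.03960409,  0.03537662]), [np.float64(0.002818657320306168), np.float64(0.002818657320306202)])
ram_knob (array([ 0.49817446, -0.01111922,  0.26079028]), [np.float64(0.0009001099474705173), np.float64(0.0009001099474704316)])
ram (array([ 0.50832568, -0.01158266,  0.11812282]), [np.float64(0.001219953326054355), np.float64(0.0012199533260541888)])
capper (array([ 0.58254397, -0.04500854,  0.00909759]), [np.float64(0.005850266972881183), np.float64(0.005850266972881068)])
0.94 [243.2, 216.2, 384.6, 308.2]
circle [ 0.5764721  -0.05338785] 0.1883407297721851
jar [ 0.57106134 -0.13649955  0.045     ] 0.93
jar [0.50672766 0.02174616 0.045     ] 0.83
jar [ 0.63875331 -0.10844756  0.045     ] 0.77
jar [0.59489373 0.03928547 0.045     ] 0.69
jar [ 0.4982917 -0.0710351  0.045    ] 0.63
jar [ 0.66457942 -0.02268336  0.045     ] 0.54
0.57 [242.5, 138.4, 362.8, 255.3]
circle [ 0.58582399 -0.04497937] 0.18434578630478687
jar [ 0.49883498 -0.06613032  0.045     ] 0.74
jar [0.52201257 0.00687543 0.045     ] 0.64
jar [ 0.56859657 -0.12957545  0.045     ] 0.59
jar [0.60938642 0.04026194 0.045     ] 0.46
```

View pics/crop_s.png

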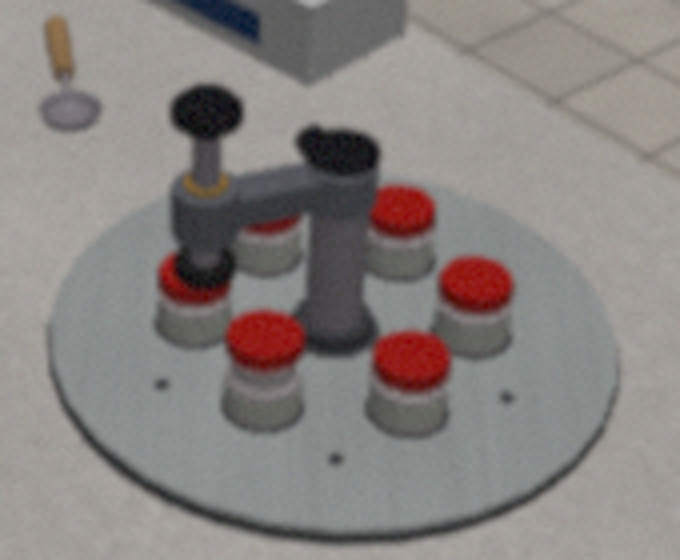

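View pics/crop_t.png

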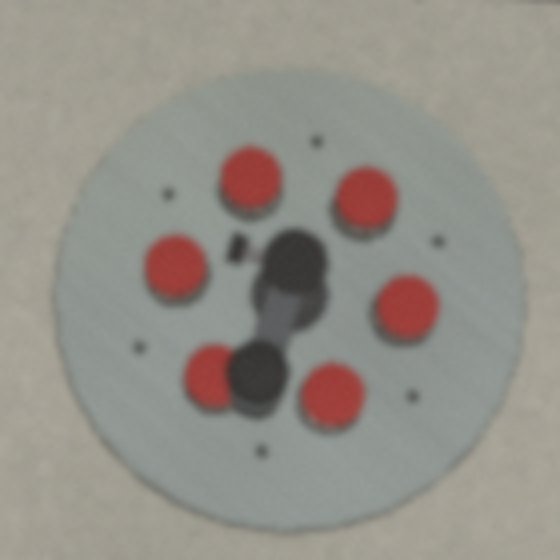

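```bash
cat > plan.py <<'E'
from h import *
from scipy.spatial.transform import Rotation as Ro
def plan(pos,q,way,hand=1,maxs=0.33,maxr=0.98,cum=True):
    """way: list of (xyz, yaw delta deg about tool z, nrows or None). straight rows, rounded to 3"""
    R=Rq(q);p=np.array(pos,float);rows=[]
    for tgt,dyaw,n in way:
        tgt=np.array(tgt,float)
        if n is None: n=int(max(np.ceil(np.linalg.norm(tgt-p)/.12/maxs),np.ceil(abs(dyaw)/4/maxr),1))
        left=dyaw
        for i in range(n):
            d=(tgt-p)/(n-i); s=np.round(R.T@d/.12,3); w=np.round(left/(n-i)/4,2)
            rows.append([hand,*s,0,0,w]); p=p+R@s*.12; left-=w*4
            R=R@Ro.from_rotvec([0,0,np.deg2rad(w*4)]).as_matrix()
    for k in range(0,len(rows),12): print("; ".join(" ".join(f"{v:g}" for v in r) for r in rows[k:k+12]),"\n")
    print("end",p.round(4),R.round(3).tolist())
E
python3 - <<'E'
from plan import *
o=bot.get_obs()
print(o["contact_force"],Rq(o["tool_rot"]).round(3))
plan(o["eef_pos"],o["tool_rot"],[((0.28,.55,.30),4,2),((0.54,0.13,0.34),54,14)])
E
```

```text
[-0.50459092 -1.04697226 -0.5156249 ] [[ 0.389  0.921  0.   ]
 [ 0.921 -0.389  0.   ]
 [ 0.    -0.    -1.   ]]
1 -0.248 0.183 -0.286 0 0 0.5; 1 -0.241 0.191 -0.287 0 0 0.5; 1 -0.153 0.251 -0.024 0 0 0.96; 1 -0.136 0.261 -0.024 0 0 0.96; 1 -0.118 0.269 -0.024 0 0 0.96; 1 -0.1 0.277 -0.024 0 0 0.97; 1 -0.081 0.283 -0.024 0 0 0.96; 1 -0.061 0.287 -0.024 0 0 0.97; 1 -0.042 0.291 -0.024 0 0 0.96; 1 -0.022 0.293 -0.024 0 0 0.97; 1 -0.002 0.294 -0.023 0 0 0.96; 1 0.017 0.293 -0.024 0 0 0.97 

1 0.037 0.292 -0.023 0 0 0.96; 1 0.056 0.289 -0.024 0 0 0.97; 1 0.076 0.284 -0.023 0 0 0.96; 1 0.095 0.278 -0.024 0 0 0.97 

end [0.54 0.13 0.34] [[0.987, 0.158, 0.0], [0.158, -0.987, 0.0], [0.0, -0.0, -1.0]]
```

Request:
apply_moves --moves "1 -0.25 0.18 -0.29 0 0 0.5; 1 -0.24 0.19 -0.29 0 0 0.5; 1 -0.15 0.25 -0.02 0 0 0.96; 1 -0.14 0.26 -0.02 0 0 0.96; 1 -0.12 0.27 -0.02 0 0 0.96; 1 -0.1 0.28 -0.02 0 0 0.96; 1 -0.08 0.28 -0.02 0 0 0.96; 1 -0.06 0.29 -0.02 0 0 0.96; 1 -0.04 0.29 -0.02 0 0 0.96; 1 -0.02 0.29 -0.02 0 0 0.96; 1 0 0.29 -0.02 0 0 0.96; 1 0.02 0.29 -0.02 0 0 0.96"

```text
t: 3.05
eef_pos: [0.4634, 0.2628, 0.313]
tool_rot: [-0.0, 0.977, 0.212, 0.0]
contact_force: [0.9, 0.8, 0.3]
gripper_width: 0.001
```

Request:
apply_moves --moves "1 0.04 0.29 -0.02 0 0 0.96; 1 0.06 0.29 -0.02 0 0 0.97; 1 0.08 0.28 -0.02 0 0 0.96; 1 0.1 0.28 -0.02 0 0 0.97; 1 0 0 0 0 0 0"

```text
t: 3.47
eef_pos: [0.5426, 0.1375, 0.3232]
tool_rot: [0.002, 0.997, 0.074, 0.002]
contact_force: [-0.7, -1.1, -0.2]
gripper_width: -0.002
```

```bash
python3 - <<'E'
from h import *
o=bot.get_obs(); print({k:np.round(v,4).tolist() for k,v in o.items()})
w=imaging.read_camera("wrist"); V=view(w,o)
cv2.imwrite("pics/w1.png",w["image"][:,:,::-1])
for n in ["carousel_top","press_point","ram_knob","ram","jar","capper"]:
    for d in nets.spot_point(w,n): print(n,np.round(d["location"],1),round(d["score"],2),onz(w,d["location"],V,{"ram_knob":.253,"ram":.122}.get(n,.053)).round(4))
E
```

```text
{'t': 3.4667, 'q': [-0.7402, 0.2146, 0.4536, 1.745, -0.0963, 1.2021, -0.1134], 'joint_vel': [-0.0491, -0.0134, -0.0823, 0.026, -0.0169, 0.0043, -0.0135], 'joint_torque': [-2.3532, -36.5861, 0.9288, -29.0613, -0.6095, 0.0197, 0.1259], 'eef_pos': [0.5426, 0.1375, 0.3232], 'tool_rot': [0.0015, 0.9973, 0.0738, 0.0017], 'contact_force': [-0.6701, -1.0957, -0.2428], 'torque': [-0.0268, -0.0223, -0.043], 'gripper_width': -0.0019}
ram [228.  297.8] 0.87 [ 0.5075 -0.0109  0.122 ]
jar [244.1 256.1] 0.93 [0.519  0.0165 0.053 ]
jar [341.7 282.4] 0.79 [ 0.669  -0.0056  0.053 ]
jar [306.5 243.8] 0.76 [0.6053 0.0487 0.053 ]
```

View pics/w1.png

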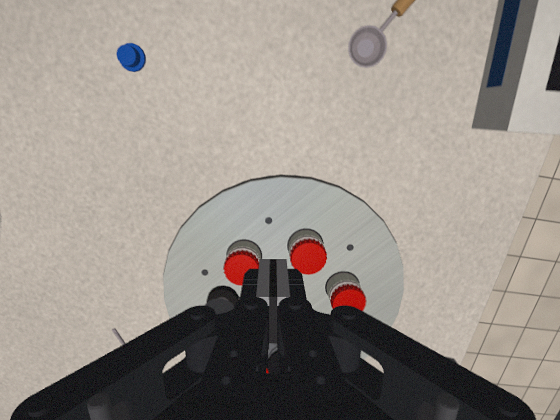

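```bash
cat > meas.py <<'E'
from h import *
from scipy.optimize import least_squares
def disc(p,V,name="carousel"):
    ms=nets.outline_of(p,"carousel")
    if not ms: return None
    r=ms[0]["region"].astype(np.uint8)
    cs,_=cv2.findContours(r,cv2.RETR_EXTERNAL,cv2.CHAIN_APPROX_NONE)
    c=cv2.convexHull(max(cs,key=cv2.contourArea))[:,0].astype(float)
    W=np.array([onz(p,u,V,0.053) for u in c])[:,:2]
    f=lambda x: np.hypot(*(W-x[:2]).T)-x[2]
    s=least_squares(f,[.585,-.045,.185],loss="soft_l1",f_scale=.002)
    f2=lambda x: np.hypot(*(W-x[:2]).T)-.185
    s2=least_squares(f2,[.585,-.045],loss="soft_l1",f_scale=.002)
    return s.x,s2.x
def reds(p,V,c,z=0.099):
    h=cv2.cvtColor(p["image"],cv2.COLOR_RGB2HSV)
    m=(((h[...,0]<8)|(h[...,0]>172))&(h[...,1]>150)&(h[...,2]>70)).astype(np.uint8)
    n,l,st,ce=cv2.connectedComponentsWithStats(m)
    out=[]
    for i in range(1,n):
        if st[i,4]<40: continue
        X=onz(p,ce[i],V,z)[:2]-c
        if np.hypot(*X)<.15: out.append((ce[i].round(1).tolist(),int(st[i,4]),round(np.hypot(*X)*1e3,1),round(np.degrees(np.arctan2(X[1],X[0]))%360,1)))
    return out
E
python3 - <<'E'
from meas import *
o=bot.get_obs()
c=np.array([.584,-.047])
for n in["wrist","side","top"]:
    p=imaging.read_camera(n);V=view(p,o)
    print(n,disc(p,V))
    for z in (.097,): 
        for r in reds(p,V,c,z): print(r)
    for d in nets.spot_point(p,"bottle_big")[:1]+nets.spot_point(p,"bottle_small")[:1]: print(onz(p,d["location"],V,0).round(3),d["score"])
    for nm,z in (("ram_knob",.253),("ram",.123)):
        for d in nets.spot_point(p,nm)[:1]: print(nm,d["location"],d["score"],onz(p,d["location"],V,z))
    if n!="wrist": cv2.imwrite(f"pics/{n}2.png",p["image"][:,:,::-1])
E
```

```text
wrist (array([ 0.5856186 , -0.03687913,  0.18182401]), array([ 0.58664083, -0.04056716]))
([310.2, 264.8], 914, np.float64(99.0), np.float64(78.4))
([238.3, 273.0], 618, np.float64(99.9), np.float64(135.6))
([349.0, 301.9], 353, np.float64(97.4), np.float64(31.2))
[ 0.496 -0.097  0.   ] 0.67
ram [226.4, 305.9] 0.69 [ 0.50462726 -0.01181327  0.123     ]
side (array([ 0.57756228, -0.05232734,  0.18748026]), array([ 0.57692738, -0.05377727]))
([330.0, 222.4], 151, np.float64(85.9), np.float64(17.1))
([275.6, 241.1], 70, np.float64(97.2), np.float64(147.5))
([348.6, 240.8], 180, np.float64(89.2), np.float64(316.2))
([296.0, 254.6], 218, np.float64(79.1), np.float64(194.9))
([332.5, 259.7], 208, np.float64(92.5), np.float64(257.7))
[ 0.55   0.424 -0.   ] 0.68
[ 0.599 -0.406 -0.   ] 0.6
ram_knob [278.1, 191.1] 0.57 [ 0.50031967 -0.00423205  0.253     ]
ram [279.8, 236.0] 0.76 [ 0.50209586 -0.0108788   0.123     ]
top (array([ 0.58459945, -0.04413836,  0.18305134]), array([ 0.58466871, -0.04412956]))
([292.2, 163.9], 118, np.float64(93.3), np.float64(20.1))
([321.1, 168.9], 118, np.float64(90.0), np.float64(321.6))
([273.3, 186.0], 128, np.float64(92.7), np.float64(77.7))
([331.3, 196.1], 123, np.float64(85.8), np.float64(260.4))
([281.7, 213.5], 93, np.float64(92.7), np.float64(134.3))
([312.6, 218.1], 125, np.float64(84.7), np.float64(198.2))
[0.336 0.264 0.   ] 0.6
[ 0.594 -0.409  0.   ] 0.93
ram_knob [292.3, 212.8] 0.63 [ 0.50072896 -0.01094382  0.253     ]
ram [290.8, 215.7] 0.54 [ 0.508807   -0.00779864  0.123     ]
```

View pics/side2.png

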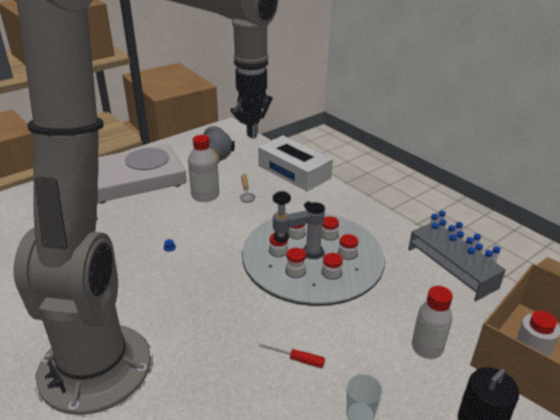

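```bash
python3 - <<'E'
from plan import *
o=bot.get_obs(); print(o["eef_pos"],o["contact_force"])
plan(o["eef_pos"],o["tool_rot"],[((.543,.1095,.075),0,8)])
E
```

```text
[0.5390779  0.14552445 0.32211118] [ 0.45114627 -0.60404086  0.07780984]
1 -0.002 0.038 0.257 0 0 0; 1 -0.002 0.038 0.257 0 0 0; 1 -0.002 0.038 0.258 0 0 0; 1 -0.002 0.038 0.257 0 0 0; 1 -0.002 0.037 0.258 0 0 0; 1 -0.002 0.038 0.257 0 0 0; 1 -0.002 0.037 0.258 0 0 0; 1 -0.002 0.038 0.257 0 0 0 

end [0.543  0.1094 0.075 ] [[0.987, 0.161, -0.0], [0.161, -0.987, 0.0], [-0.0, -0.0, -1.0]]
```

Request:
apply_moves --moves "1 0 0.04 0.26 0 0 0; 1 0 0.04 0.26 0 0 0; 1 0 0.04 0.26 0 0 0; 1 0 0.04 0.26 0 0 0; 1 0 0.04 0.26 0 0 0; 1 0 0.04 0.26 0 0 0; 1 0 0.04 0.26 0 0 0; 1 0 0.02 0.2 0 0 0; 1 0 0 0 0 0 0; 1 0 0 0 0 0 0; 1 0 0 0 0 0 0"

```text
t: 5.63
eef_pos: [0.546, 0.1104, 0.081]
tool_rot: [-0.0, 0.997, 0.081, 0.001]
contact_force: [-0.4, 0.6, 1.1]
gripper_width: -0.004
```

```bash
python3 - <<'E'
from h import *
o=bot.get_obs(); print({k:np.round(v,4).tolist() for k,v in o.items()})
w=imaging.read_camera("wrist"); cv2.imwrite("pics/w3.png",w["image"][:,:,::-1])
w=imaging.read_camera("side"); cv2.imwrite("pics/s3.png",w["image"][:,:,::-1])
E
```

```text
{'t': 5.6333, 'q': [-0.5963, 0.4992, 0.3663, 1.9842, -0.2688, 0.7025, 0.097], 'joint_vel': [-0.0048, -0.0206, 0.0036, -0.009, -0.0035, -0.0051, 0.002], 'joint_torque': [0.2141, -47.8994, 6.0015, -18.7852, 0.0105, 0.0434, 0.004], 'eef_pos': [0.546, 0.1104, 0.081], 'tool_rot': [-0.0002, 0.9967, 0.0807, 0.0009], 'contact_force': [-0.4405, 0.5841, 1.1382], 'torque': [-0.0457, 0.0039, -0.0462], 'gripper_width': -0.0045}
```

View pics/w3.png

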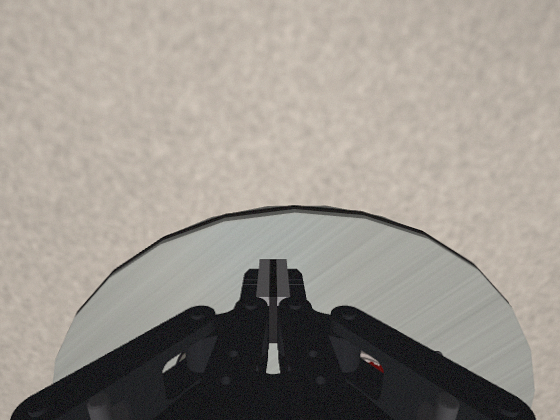

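View pics/s3.png

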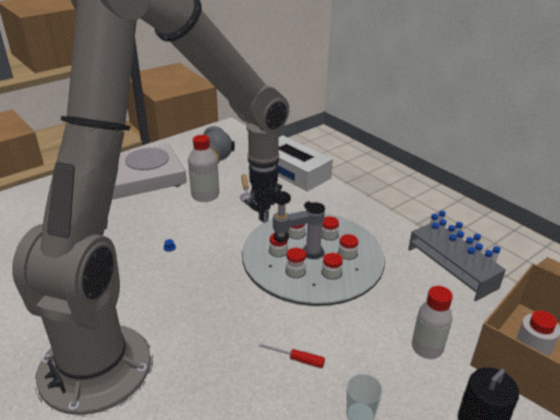

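Request:
apply_moves --moves "1 0 0 0.05 0 0 0; 1 0 0 0.05 0 0 0; 1 0 0 0.04 0 0 0; 1 0 0 0.03 0 0 0; 1 0 0 0 0 0 0; 1 0 0 0 0 0 0"

```text
t: 6.23
eef_pos: [0.5447, 0.1099, 0.059]
tool_rot: [0.0, 0.997, 0.081, -0.0]
contact_force: [0.2, -0.4, 0.9]
gripper_width: -0.003
```

Request:
apply_moves --moves "1 0 0 0.015 0 0 0; 1 0 0 0.015 0 0 0; 1 0 0 0 0 0 0; 1 0 0 0 0 0 0"

```text
t: 6.57
eef_pos: [0.5448, 0.11, 0.0557]
tool_rot: [0.0, 0.997, 0.081, -0.0]
contact_force: [0.8, -0.3, -0.3]
gripper_width: 0.001
```

Request:
apply_moves --moves "1 0 0 0.01 0 0 0; 1 0 0 0 0 0 0; 1 0 0 0 0 0 0"

```text
t: 6.82
eef_pos: [0.5448, 0.11, 0.0545]
tool_rot: [-0.0, 0.997, 0.081, -0.0]
contact_force: [0.5, -0.3, 0.8]
gripper_width: -0.002
```

Request:
apply_moves --moves "1 0 0 0.01 0 0 0; 1 0 0 0 0 0 0; 1 0 0 0 0 0 0"

```text
t: 7.07
eef_pos: [0.5448, 0.11, 0.0533]
tool_rot: [-0.0, 0.997, 0.081, -0.0]
contact_force: [0.2, 0.4, 0.1]
gripper_width: -0.004
```

Request:
apply_moves --moves "1 0 0 0.01 0 0 0; 1 0 0 0 0 0 0; 1 0 0 0 0 0 0"

```text
t: 7.32
eef_pos: [0.5453, 0.1101, 0.0527]
tool_rot: [-0.0, 0.997, 0.081, 0.0]
contact_force: [-1.8, -0.5, 6.1]
gripper_width: 0.003
```

Request:
apply_moves --moves "1 0 0 0.004 0 0 0; 1 0 0 0 0 0 0; 1 0.023 -0.0015 0 0 0 0.25; 1 0.0465 -0.003 0 0 0 0.5; 1 0.023 -0.0015 0 0 0 0.25; 1 0 0 0 0 0 0"

```text
t: 7.82
eef_pos: [0.557, 0.1128, 0.0527]
tool_rot: [-0.0, 0.999, 0.045, 0.001]
contact_force: [-0.9, -0.5, 8.7]
gripper_width: 0.0
```

```bash
python3 - <<'E'
from meas import *
c=np.array([.5845,-.0445])
for n in["side","top"]:
    p=imaging.read_camera(n);V=view(p)
    for r in reds(p,V,c,.097): print(n,*r)
print(bot.get_obs()["contact_force"])
E
```

```text
side [331.7, 223.2] 156 84.6 11.9
side [274.0, 238.8] 44 99.6 143.0
side [348.6, 242.4] 182 90.8 310.7
side [293.5, 253.5] 215 80.7 191.5
side [329.7, 260.4] 217 94.6 253.2
top [294.4, 163.4] 122 91.5 14.5
top [322.6, 170.5] 117 90.4 315.9
top [273.7, 183.9] 131 90.5 73.5
top [330.8, 198.4] 122 88.2 255.7
top [280.9, 211.9] 115 89.7 132.4
top [310.5, 218.8] 127 85.9 195.3
[-1.0467238   0.60736338  7.74309476]
```

Request:
apply_moves --moves "1 0.0465 -0.003 0.001 0 0 0.5; 1 0.0465 -0.003 0.001 0 0 0.5; 1 0.0465 -0.003 0 0 0 0.5; 1 0.0465 -0.003 0 0 0 0.5"

```text
t: 8.25
eef_pos: [0.5787, 0.1155, 0.0527]
tool_rot: [-0.001, 1.0, -0.025, 0.0]
contact_force: [-4.3, 0.9, 11.9]
gripper_width: -0.001
```

Request:
apply_moves --moves "1 0.0465 -0.003 0 0 0 0.5; 1 0.0465 -0.003 0 0 0 0.5; 1 0.0465 -0.003 0 0 0 0.5; 1 0.0465 -0.003 0 0 0 0.5"

```text
t: 8.58
eef_pos: [0.6011, 0.1151, 0.0527]
tool_rot: [-0.001, 0.996, -0.094, 0.0]
contact_force: [-3.2, 2.2, 10.6]
gripper_width: -0.003
```

Request:
apply_moves --moves "1 0.0465 -0.003 0 0 0 0.5; 1 0.0465 -0.003 0 0 0 0.5; 1 0 0 0 0 0 0"

```text
t: 8.83
eef_pos: [0.6136, 0.1134, 0.0527]
tool_rot: [-0.001, 0.992, -0.129, 0.002]
contact_force: [0.3, 1.4, 7.4]
gripper_width: -0.0
```

```bash
python3 - <<'E'
from meas import *
c=np.array([.5845,-.0445])
for n in["side","top"]:
    p=imaging.read_camera(n);V=view(p)
    for r in reds(p,V,c,.097): print(n,*r)
print(bot.get_obs()["contact_force"],bot.get_obs()["eef_pos"]-np.r_[c,0],bot.get_obs()["q"])
E
```

```text
side [340.9, 228.4] 164 86.7 350.4
side [284.3, 247.4] 207 83.2 168.6
side [346.3, 249.6] 197 92.4 291.4
side [317.4, 262.0] 225 94.0 234.4
top [304.5, 162.4] 119 91.7 354.8
top [278.0, 174.5] 129 91.5 53.2
top [328.7, 178.6] 118 89.9 296.1
top [275.6, 203.7] 129 89.1 113.2
top [326.6, 207.6] 122 87.3 235.4
top [302.5, 221.1] 61 89.5 179.0
[1.58691413 2.26079377 5.95489074] [0.02902483 0.15795911 0.05274744] [-0.60902968  0.64774783  0.45124814  1.8402763  -0.40205905  0.74021697
 -0.19423608]
```

Request:
apply_moves --moves "1 0 0 0.003 0 0 0; 1 0.023 -0.0015 0 0 0 0.25; 1 0.0465 -0.003 0 0 0 0.5; 1 0.0465 -0.003 0 0 0 0.5"

```text
t: 9.27
eef_pos: [0.626, 0.1109, 0.0527]
tool_rot: [-0.002, 0.985, -0.172, 0.001]
contact_force: [-3.0, 3.1, 10.9]
gripper_width: 0.004
```

Request:
apply_moves --moves "1 0.0465 -0.003 0 0 0 0.5; 1 0.0465 -0.003 0 0 0 0.5; 1 0.023 -0.0015 0 0 0 0.25; 1 0 0 0 0 0 0"

```text
t: 9.6
eef_pos: [0.6405, 0.1066, 0.0527]
tool_rot: [-0.002, 0.977, -0.214, 0.002]
contact_force: [-0.1, 3.5, 9.6]
gripper_width: 0.001
```

```bash
python3 - <<'E'
from meas import *
c=np.array([.5845,-.0445])
for n,(x0,y0,x1,y1) in(("side",(230,170,400,310)),("top",(230,120,370,260))):
    p=imaging.read_camera(n);V=view(p)
    for r in reds(p,V,c,.097): print(n,*r)
    for nm,z in (("ram_knob",.253),("ram",.123)):
        for d in nets.spot_point(p,nm)[:1]: print(nm,d["location"],d["score"],onz(p,d["location"],V,z))
    cv2.imwrite(f"pics/c4_{n}.png",cv2.resize(p["image"][y0:y1,x0:x1,::-1],None,fx=4,fy=4,interpolation=cv2.INTER_CUBIC))
print(bot.get_obs()["contact_force"],bot.get_obs()["eef_pos"]-np.r_[c,0],bot.get_obs()["q"])
E
```

```text
side [344.1, 231.5] 169 87.6 340.4
side [281.4, 245.2] 157 86.1 161.2
side [343.5, 253.1] 202 93.5 281.5
side [311.1, 261.8] 227 93.9 225.1
ram_knob [280.0, 193.9] 0.81 [ 0.49617488 -0.01636236  0.253     ]
ram [276.6, 238.6] 0.77 [ 0.48920805 -0.01414225  0.123     ]
top [309.5, 163.2] 121 91.7 345.2
top [281.5, 170.7] 124 91.4 43.4
top [330.5, 183.4] 117 89.5 285.9
top [273.7, 198.8] 131 89.7 103.1
top [323.5, 211.5] 119 87.5 225.4
ram_knob [294.0, 211.8] 0.8 [ 0.50335354 -0.01553719  0.253     ]
ram [293.6, 217.2] 0.51 [ 0.50421075 -0.01599769  0.123     ]
[1.14374127 1.4810117  8.33942367] [0.05597607 0.15102301 0.05273216] [-0.60754142  0.69095683  0.49480008  1.77837416 -0.4465712   0.78058015
 -0.3182201 ]
```

View pics/c4_side.png

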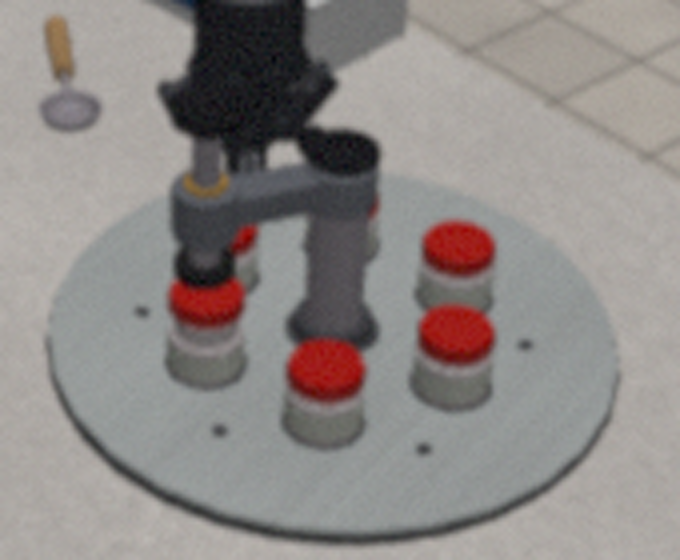

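View pics/c4_top.png

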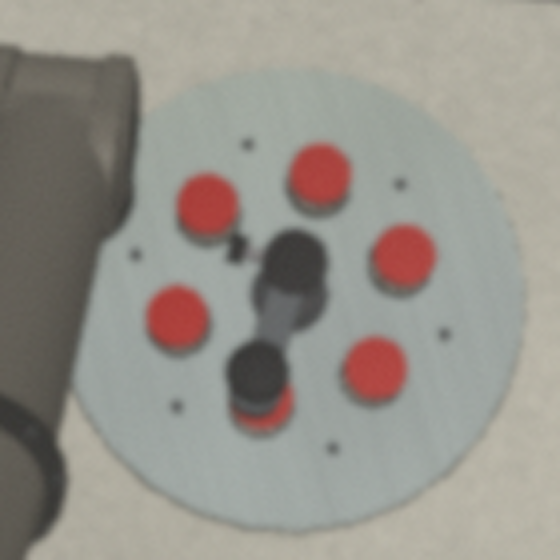

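```bash
cat > fit.py <<'E'
from meas import *
def blobs_dark(p,box,thr=60,amin=30):
    x0,y0,x1,y1=box
    g=cv2.GaussianBlur(p["image"].max(axis=2),(3,3),0)[y0:y1,x0:x1]
    n,l,st,ce=cv2.connectedComponentsWithStats((g<thr).astype(np.uint8))
    return [((ce[i]+[x0,y0]).round(2).tolist(),st[i].tolist()) for i in range(1,n) if st[i,4]>=amin]
def ringfit(p,V,zl,exclude=None):
    """lids already home, full blobs: fit centre+phase mod 60"""
    c0=np.array([.5845,-.0445]); R=[r for r in reds(p,V,c0,zl) if r[1]>(110 if p['_n']=='top' else 160)]
    W=np.array([onz(p,r[0],V,zl)[:2] for r in R])
    if exclude is not None: 
        a=np.array([r[3] for r in R]); k=np.abs((a-exclude+180)%360-180)>20; W=W[k]
    def f(x):
        d=W-x[:2]; a=np.arctan2(d[:,1],d[:,0]); k=np.round((a-x[2])/(np.pi/3))
        t=x[2]+k*np.pi/3; return (d-.09*np.c_[np.cos(t),np.sin(t)]).ravel()
    best=min((least_squares(f,[*c0,ph]) for ph in np.arange(0,1.04,.15)),key=lambda s:s.cost)
    return best.x[:2],np.degrees(best.x[2])%60,np.sqrt(2*best.cost/len(W)),len(W)
E
python3 - <<'E'
from fit import *
for n,box,ex in(("top",(280,165,320,240),162),("side",(230,170,400,310),162)):
    p=imaging.read_camera(n);p['_n']=n;V=view(p)
    for zl in (.095,.099):print(n,ringfit(p,V,zl,ex))
    for t in (50,70):print(blobs_dark(p,box,t))
    np.save(f"pics/{n}.npy",p["image"])
p=imaging.read_camera("top");V=view(p)
k=onz(p,(294.1,212.6),V,.25);c=onz(p,(303.4,184.8),V,.195)
print("top knob",k,"col",c,np.degrees(np.arctan2(*(k-c)[1::-1])),np.hypot(*(k-c)[:2]))
p=imaging.read_camera("side");V=view(p)
k=onz(p,(281.4,197.2),V,.25);c=onz(p,(315,207.2),V,.195)
print("side knob",k,"col",c,np.degrees(np.arctan2(*(k-c)[1::-1])),np.hypot(*(k-c)[:2]))
E
```

```text
top (array([ 0.58714599, -0.04407728]), np.float64(44.42085367008987), np.float64(0.0004285848590300424), 5)
top (array([ 0.58639127, -0.04392792]), np.float64(44.420853597484125), np.float64(0.0006521937497432087), 5)
[]
[([303.04, 185.64], [16, 14, 14, 14, 145]), ([293.78, 212.86], [8, 41, 12, 14, 139])]
side (array([ 0.58360089, -0.04711607]), np.float64(43.928629545876916), np.float64(0.0010371733552401168), 3)
side (array([ 0.57991574, -0.05055462]), np.float64(43.92862933946032), np.float64(0.0013398475883568569), 3)
[([294.34, 191.2], [42, 0, 52, 44, 1200]), ([281.22, 237.23], [45, 63, 13, 8, 64])]
[([294.64, 191.48], [41, 0, 53, 44, 1350]), ([288.88, 227.37], [44, 47, 43, 25, 368])]
top knob [ 0.50157709 -0.01581138  0.25      ] col [ 0.58739851 -0.04431717  0.195     ] 161.6259692254455 0.0904317185360065
side knob [ 0.49276731 -0.025727    0.25      ] col [ 0.58273327 -0.04694075  0.195     ] 166.73215613956592 0.09243320714339769
```

Request:
apply_moves --moves "1 0.0325 -0.002 0.001 0 0 0.35; 1 0.0325 -0.002 0 0 0 0.35; 1 0 0 0 0 0 0; 1 0 0 0 0 0 0"

```text
t: 10.43
eef_pos: [0.6477, 0.1037, 0.0527]
tool_rot: [-0.002, 0.971, -0.238, 0.002]
contact_force: [0.3, 2.6, 9.2]
gripper_width: 0.0
```

```bash
python3 - <<'E'
from fit import *
for i in range(2):
    p=imaging.read_camera("top");p['_n']="top";V=view(p)
    print(ringfit(p,V,.095,162))
print(bot.get_obs()["contact_force"])
E
```

```text
(array([ 0.58715418, -0.04387471]), np.float64(41.55798979254011), np.float64(0.00045199713396424556), 5)
(array([ 0.58726661, -0.04397221]), np.float64(41.67291696585132), np.float64(0.00031221081590918163), 5)
[0.95528295 3.46229927 8.99969144]
```

View pics/wrist0.png

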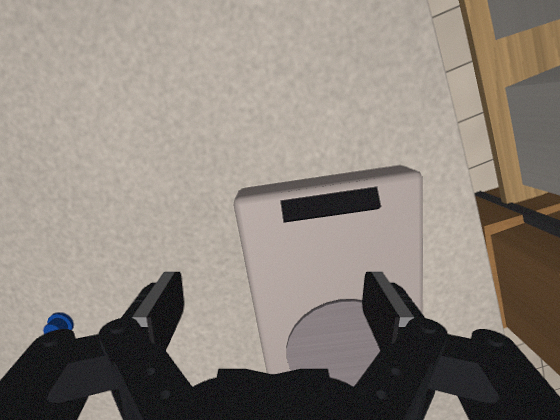

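```bash
python3 - <<'E'
from plan import *
o=bot.get_obs()
plan(o["eef_pos"],o["tool_rot"],[((.6477,.1037,.30),0,8),((.434,.006,.30),-84,21),((.434,.006,.24),-15,4)])
E
```

```text
1 0.001 -0.001 -0.258 0 0 0; 1 0.001 -0.001 -0.258 0 0 0; 1 0.001 -0.001 -0.257 0 0 0; 1 0 -0.001 -0.258 0 0 0; 1 0.001 -0.001 -0.257 0 0 0; 1 0 -0.001 -0.258 0 0 0; 1 0.001 -0.001 -0.257 0 0 0; 1 0 -0.001 -0.258 0 0 0; 1 -0.057 0.074 -0 0 0 -1; 1 -0.062 0.069 -0 0 0 -1; 1 -0.067 0.065 -0 0 0 -1; 1 -0.071 0.06 -0.001 0 0 -1 

1 -0.075 0.055 -0 0 0 -1; 1 -0.079 0.049 -0.001 0 0 -1; 1 -0.082 0.044 -0 0 0 -1; 1 -0.085 0.038 -0.001 0 0 -1; 1 -0.088 0.032 -0 0 0 -1; 1 -0.09 0.026 -0.001 0 0 -1; 1 -0.091 0.019 -0 0 0 -1; 1 -0.092 0.013 -0.001 0 0 -1; 1 -0.093 0.007 -0 0 0 -1; 1 -0.093 0 -0.001 0 0 -1; 1 -0.093 -0.006 -0 0 0 -1; 1 -0.092 -0.013 -0.001 0 0 -1 

1 -0.091 -0.019 -0 0 0 -1; 1 -0.09 -0.026 -0.001 0 0 -1; 1 -0.088 -0.032 -0 0 0 -1; 1 -0.085 -0.038 -0.001 0 0 -1; 1 -0.083 -0.044 -0 0 0 -1; 1 -0.001 -0 0.125 0 0 -0.94; 1 -0 -0.001 0.125 0 0 -0.94; 1 -0 -0 0.125 0 0 -0.94; 1 -0.001 -0.001 0.125 0 0 -0.93 

end [0.434 0.006 0.24 ] [[0.317, 0.948, 0.004], [0.948, -0.317, 0.003], [0.004, 0.003, -1.0]]
```

Request:
apply_moves --moves "1 0 0 -0.02 0 0 0; 1 0 0 -0.1 0 0 0; 1 0 0 -0.26 0 0 0; 1 0 0 -0.26 0 0 0; 1 0 0 -0.26 0 0 0; 1 0 0 -0.26 0 0 0; 1 0 0 -0.26 0 0 0; 1 0 0 -0.26 0 0 0; 1 0 0 -0.26 0 0 0; 1 0 0 -0.1 0 0 0; 1 -0.06 0.07 0 0 0 -1; 1 -0.06 0.07 0 0 0 -1"

```text
t: 11.53
eef_pos: [0.6254, 0.093, 0.2967]
tool_rot: [-0.0, 0.986, -0.168, 0.001]
contact_force: [-0.2, -0.0, -0.6]
gripper_width: -0.001
```

Request:
apply_moves --moves "-1 -0.07 0.065 0 0 0 -1; -1 -0.07 0.06 0 0 0 -1; -1 -0.075 0.055 0 0 0 -1; -1 -0.08 0.05 0 0 0 -1; -1 -0.08 0.045 0 0 0 -1; -1 -0.085 0.04 0 0 0 -1; -1 -0.09 0.03 0 0 0 -1; -1 -0.09 0.025 0 0 0 -1; -1 -0.09 0.02 0 0 0 -1; -1 -0.09 0.015 0 0 0 -1; -1 -0.095 0.005 0 0 0 -1; -1 -0.095 0 0 0 0 -1"

```text
t: 12.53
eef_pos: [0.5017, 0.0364, 0.2954]
tool_rot: [0.0, 0.969, 0.247, -0.001]
contact_force: [0.6, -0.1, -0.5]
gripper_width: 1.0
```

```bash
python3 - <<'E'
from plan import *
o=bot.get_obs();print(o["eef_pos"],o["q"])
c=np.array([.5845,-.0445])
from fit import *
p=imaging.read_camera("top");p['_n']="top";V=view(p)
print(ringfit(p,V,.095,162))
E
```

```text
[0.5016691  0.03642534 0.29541626] [-0.65538244  0.12936063  0.51232733  1.90502516 -0.06991985  1.12570645
  0.3830531 ]
(array([ 0.58705365, -0.04364181]), np.float64(41.487584879365436), np.float64(0.00022048104871088064), 3)
```

Request:
apply_moves --moves "-1 -0.09 -0.006 0 0 0 -1; -1 -0.09 -0.013 0 0 0 -1; -1 -0.09 -0.02 0 0 0 -1; -1 -0.09 -0.025 0 0 0 -1; -1 -0.09 -0.03 0 0 0 -1; -1 -0.04 -0.02 0.1 0 0 -1; -1 0 0 0.1 0 0 -1; -1 0 0 0.1 0 0 -1; -1 0 0 0.1 0 0 -1; -1 0 0 0.05 0 0 -1; -1 0 0 0 0 0 0; -1 0 0 0 0 0 0"

```text
t: 13.58
eef_pos: [0.4473, 0.0117, 0.2416]
tool_rot: [-0.0, 0.828, 0.561, -0.0]
contact_force: [-0.6, -0.4, -0.2]
gripper_width: 0.997
```

```bash
python3 - <<'E'
from h import *
o=bot.get_obs(); print({k:np.round(v,4).tolist() for k,v in o.items()})
w=imaging.read_camera("wrist"); V=view(w,o); print(np.linalg.inv(V)[:3,3])
cv2.imwrite("pics/w5.png",w["image"][:,:,::-1]); np.savez("pics/w5.npz",im=w["image"],V=V)
E
```

```text
{'t': 13.5833, 'q': [-0.618, 0.0759, 0.4833, 2.0862, -0.0419, 0.9895, 1.0785], 'joint_vel': [-0.0008, -0.0123, 0.0016, -0.0151, 0.0024, 0.0011, -0.0081], 'joint_torque': [0.0054, -26.3106, 1.0751, -25.7124, -0.0119, -0.0221, 0.2502], 'eef_pos': [0.4473, 0.0117, 0.2416], 'tool_rot': [-0.0001, 0.8278, 0.561, -0.0005], 'contact_force': [-0.6165, -0.4245, -0.2024], 'torque': [0.002, 0.0057, 0.007], 'gripper_width': 0.9966}
[0.37503317 0.04206326 0.38408519]
```

View pics/w5.png

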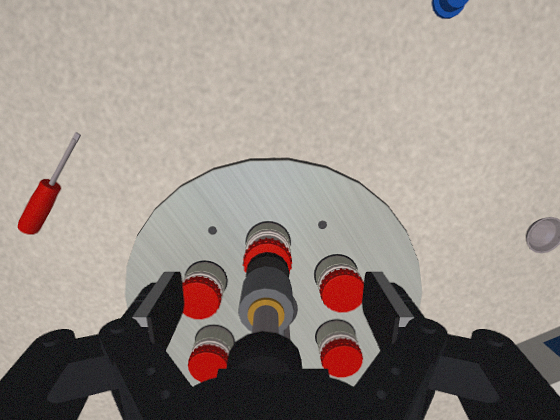

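```bash
python3 - <<'E'
import numpy as np,cv2
im=np.load("pics/w5.npz")["im"]
cv2.imwrite("pics/w5c.png",cv2.resize(im[210:385,180:370,::-1],None,fx=3.4,fy=3.4,interpolation=cv2.INTER_CUBIC))
E
```

```text
(no output)
```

View pics/w5c.png

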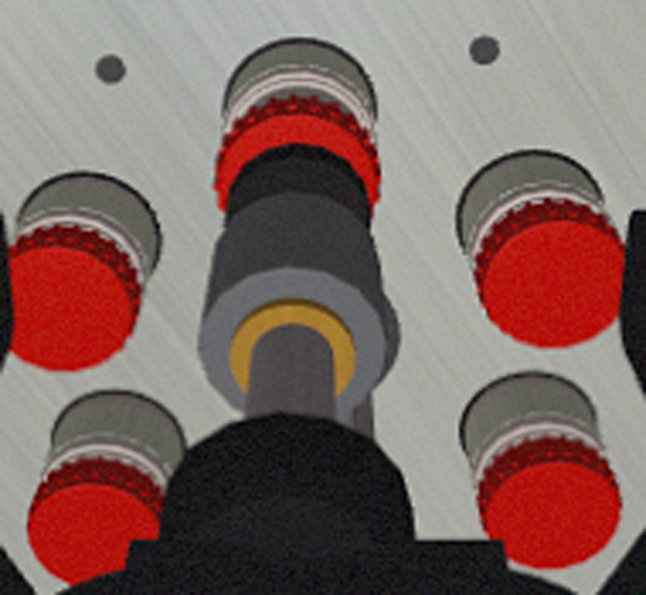

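```bash
python3 - <<'E'
import numpy as np
im=np.load("pics/w5.npz")["im"].astype(int)
for r in (232,245,252,256,260,264,270,276,290,300,314,322,345):
    print(r,[tuple(im[r,c]) for c in range(236,302,3)] if 0 else " ".join(f"{im[r,c].max():d}/{im[r,c].min():d}" for c in range(238,302,2)))
E
```

```text
232 178/171 179/174 173/172 171/168 176/171 73/71 97/92 103/90 105/90 135/120 103/93 150/137 195/176 202/185 192/174 189/172 199/178 192/174 153/137 109/98 96/86 131/119 96/86 93/85 68/60 100/98 182/174 182/178 180/175 177/171 177/170 175/168
245 171/164 171/164 166/164 173/169 128/121 163/134 96/33 120/7 161/24 97/14 161/18 192/21 191/14 195/31 193/22 191/24 192/25 190/14 188/33 146/8 102/25 92/20 97/7 92/34 181/166 168/152 117/110 177/172 173/167 179/173 182/174 173/169
252 166/159 168/162 174/169 160/157 92/1 152/12 190/17 189/19 190/20 193/29 192/21 199/18 161/17 95/31 52/17 70/15 85/25 147/27 188/21 193/14 188/10 184/8 187/10 185/10 110/7 157/17 125/91 180/174 178/172 171/165 174/167 171/165
256 173/165 171/165 171/165 99/50 178/18 189/18 188/17 196/18 114/26 30/22 11/7 21/19 16/14 27/25 37/30 32/31 22/19 25/23 15/7 23/19 9/5 62/24 189/22 189/20 189/13 147/9 172/7 177/170 175/168 173/166 177/169 179/172
260 168/163 173/166 180/174 163/8 187/12 191/23 106/29 17/3 31/26 38/30 36/32 35/32 38/22 39/34 35/32 33/27 37/35 38/32 40/35 28/23 35/33 34/22 23/20 80/22 189/10 190/10 104/7 18
[... 1096 characters left out ...]
 105/103 60/58 54/51 67/63 171/166 165/160 175/168
314 141/138 109/103 104/102 107/103 113/103 160/60 164/49 168/47 97/80 82/75 84/77 78/71 79/74 76/73 74/70 74/72 79/72 78/72 76/71 74/69 156/56 167/47 161/50 133/80 109/104 102/99 107/104 104/101 71/66 85/83 173/166 172/165
322 165/159 176/171 106/103 108/103 106/104 110/101 156/57 155/50 81/77 85/78 78/75 76/71 76/70 71/66 75/69 74/70 75/73 75/71 78/73 72/68 115/61 173/53 134/80 106/97 101/98 107/99 84/81 146/143 173/167 173/164 169/161 171/163
345 24/23 25/17 22/18 24/23 27/24 23/18 31/28 26/17 18/16 28/19 17/15 17/11 30/20 29/25 29/22 32/28 18/11 28/20 28/22 35/35 28/19 24/21 18/14 12/8 20/16 19/9 33/29 26/21 41/40 176/169 172/164 173/167
```

```bash
python3 - <<'E'
from h import *
w=imaging.read_camera("wrist"); V=np.load("pics/w5.npz")["V"]
C=np.linalg.inv(V)[:3,3]
for n,uv,z in (("lid",(267.65,268),.108),("foot",(267.5,273),.126),("bush",(265.9,310),.189),("gold",(265.9,313),.19),("rod",(265.7,322),.21),("knob",(264.3,358),.245)):
    X=onz(w,uv,V,z); d=X-C; print(n,X.round(4),round(np.degrees(np.arctan2(d[1],d[0])),2),"lat mm @.14:",round(np.radians(np.degrees(np.arctan2(d[1],d[0]))+19)*140,2))
# expected rows/cols for candidate geometry
for c,phi,jt in (((.587,-.044),161.6,161.6),((.587,-.044),162.5,161.6),((.585,-.0445),160,161.6)):
    u=np.array([np.cos(np.radians(phi)),np.sin(np.radians(phi))]);a=np.array(c)+.09*u
    print(phi,[proj(w,[*a,z],V)[0].round(1).tolist() for z in(.108,.123,.189,.253)], "col axis",proj(w,[*c,.053],V)[0])
# jars phase in this image
h=cv2.cvtColor(np.load("pics/w5.npz")["im"],cv2.COLOR_RGB2HSV)
for nm in("jar",): 
    for t in((483,50),(110,69)): pass
for uv in ((180+110/3.4,210+69/3.4),(180+484/3.4,210+49/3.4)):
    print("dot",onz(w,uv,V,.053))
E
```

```text
lid [ 0.5057 -0.0156  0.108 ] -23.82 lat mm @.14: -11.79
foot [ 0.5019 -0.0139  0.126 ] -23.82 lat mm @.14: -11.77
bush [ 0.4985 -0.0127  0.189 ] -23.93 lat mm @.14: -12.06
gold [ 0.5002 -0.0134  0.19  ] -23.9 lat mm @.14: -11.98
rod [ 0.4938 -0.0105  0.21  ] -23.87 lat mm @.14: -11.9
knob [ 0.4915 -0.0096  0.245 ] -23.91 lat mm @.14: -12.01
161.6 [[266.1, 264.5], [265.8, 271.8], [263.9, 314.6], [260.8, 386.0]] col axis [271.82799685 309.77121145]
162.5 [[264.7, 264.6], [264.3, 271.9], [262.0, 314.7], [258.1, 386.1]] col axis [271.82799685 309.77121145]
160 [[267.4, 262.8], [267.2, 270.1], [265.7, 312.5], [263.1, 383.5]] col axis [270.85037002 308.61551341]
dot [ 0.46449278 -0.06752205  0.053     ]
dot [0.50416502 0.05060445 0.053     ]
```

Request:
apply_moves --moves "1 0 0 -0.25 0 0 0; 1 0 0 -0.25 0 0 0; 1 0 0 0 0 0 0; 1 0 0 0 0 0 0; 1 0 0 0 0 0 0; 1 -0.018 0.25 0 0 0 0; 1 -0.018 0.25 0 0 0 0; 1 0 0 0.1 0 0 0; 1 0 0 0.1 0 0 0; 1 0 0 0 0 0 0; 1 0 0 0 0 0 0"

```text
t: 14.6
eef_pos: [0.5007, -0.0142, 0.2764]
tool_rot: [-0.001, 0.827, 0.562, -0.002]
contact_force: [0.4, -0.6, -0.0]
gripper_width: 0.0
```

```bash
python3 - <<'E'
from h import *
o=bot.get_obs(); print(o["eef_pos"],o["contact_force"])
for n,(x0,y0,x1,y1) in(("side",(220,130,390,270)),("top",(230,120,370,260))):
    p=imaging.read_camera(n);V=view(p)
    print(n,"tcp at",proj(p,o["eef_pos"],V))
    im=p["image"].copy(); cv2.imwrite(f"pics/c6_{n}.png",cv2.resize(im[y0:y1,x0:x1,::-1],None,fx=4,fy=4,interpolation=cv2.INTER_CUBIC))
E
```

```text
[ 0.50068267 -0.01424056  0.27643827] [ 0.38140871 -0.63190882 -0.04593528]
side tcp at [[281.04872966 184.37741461]]
top tcp at [[293.6357174  211.66144067]]
```

View pics/c6_side.png

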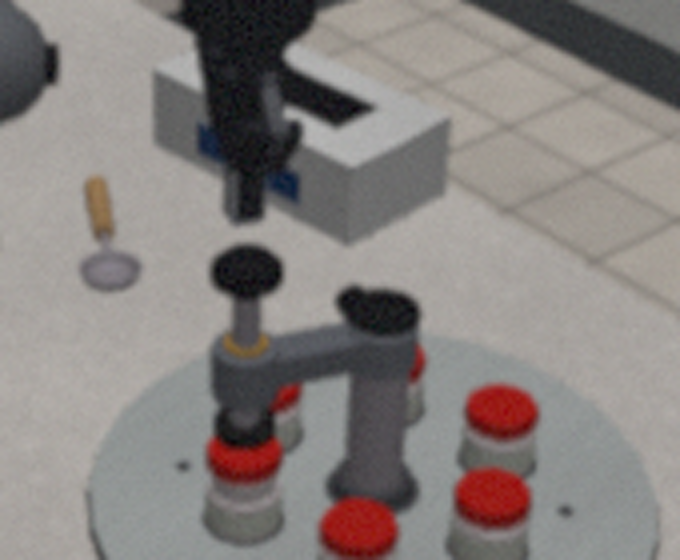

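Request:
apply_moves --moves "1 0 0 0.05 0 0 0; 1 0 0 0.05 0 0 0; 1 0 0 0.03 0 0 0; 1 0 0 0 0 0 0; 1 0 0 0 0 0 0"

```text
t: 15.12
eef_pos: [0.5015, -0.0141, 0.2619]
tool_rot: [-0.0, 0.827, 0.562, -0.0]
contact_force: [0.5, 0.1, 0.3]
gripper_width: 0.001
```

Request:
apply_moves --moves "1 0 0 0.02 0 0 0; 1 0 0 0.02 0 0 0; 1 0 0 0 0 0 0; 1 0 0 0 0 0 0"

```text
t: 15.45
eef_pos: [0.5017, -0.0142, 0.2572]
tool_rot: [-0.0, 0.827, 0.562, -0.0]
contact_force: [-0.7, -0.7, 0.1]
gripper_width: -0.001
```

Request:
apply_moves --moves "1 0 0 0.02 0 0 0; 1 0 0 0.02 0 0 0; 1 0 0 0 0 0 0; 1 0 0 0 0 0 0"

```text
t: 15.78
eef_pos: [0.5016, -0.0142, 0.2523]
tool_rot: [-0.0, 0.827, 0.562, -0.0]
contact_force: [-0.8, 0.6, 0.6]
gripper_width: 0.003
```

Request:
apply_moves --moves "1 0 0 0.015 0 0 0; 1 0 0 0.015 0 0 0; 1 0 0 0 0 0 0"

```text
t: 16.03
eef_pos: [0.5019, -0.0142, 0.2489]
tool_rot: [0.0, 0.827, 0.562, 0.0]
contact_force: [0.1, 0.6, 2.9]
gripper_width: -0.006
```

Request:
apply_moves --moves "1 0 0 0.015 0 0 0; 1 0 0 0.015 0 0 0; 1 0 0 0 0 0 0"

```text
t: 16.28
eef_pos: [0.5019, -0.0142, 0.2452]
tool_rot: [0.0, 0.827, 0.562, 0.0]
contact_force: [0.7, -0.8, 2.9]
gripper_width: -0.0
```

Request:
apply_moves --moves "1 0 0 0.015 0 0 0; 1 0 0 0.015 0 0 0; 1 0 0 0 0 0 0"

```text
t: 16.53
eef_pos: [0.5019, -0.0142, 0.2415]
tool_rot: [0.0, 0.827, 0.562, 0.0]
contact_force: [0.3, 0.7, 3.0]
gripper_width: -0.001
```

Request:
apply_moves --moves "1 0 0 0.015 0 0 0; 1 0 0 0.015 0 0 0; 1 0 0 0 0 0 0"

```text
t: 16.78
eef_pos: [0.5019, -0.0142, 0.2383]
tool_rot: [0.0, 0.827, 0.562, 0.0]
contact_force: [-0.9, -0.3, 6.2]
gripper_width: -0.001
```

Request:
apply_moves --moves "1 0 0 0.015 0 0 0; 1 0 0 0.015 0 0 0; 1 0 0 0 0 0 0"

```text
t: 17.03
eef_pos: [0.502, -0.0142, 0.2349]
tool_rot: [0.0, 0.827, 0.562, 0.0]
contact_force: [-1.0, -0.1, 6.9]
gripper_width: -0.001
```

Request:
apply_moves --moves "1 0 0 0.015 0 0 0; 1 0 0 0.015 0 0 0; 1 0 0 0 0 0 0"

```text
t: 17.28
eef_pos: [0.502, -0.0142, 0.2313]
tool_rot: [-0.0, 0.827, 0.562, 0.0]
contact_force: [-1.9, 0.2, 6.8]
gripper_width: -0.004
```

Request:
apply_moves --moves "1 0 0 0.012 0 0 0; 1 0 0 0.012 0 0 0; 1 0 0 0 0 0 0"

```text
t: 17.53
eef_pos: [0.502, -0.0142, 0.2285]
tool_rot: [-0.0, 0.827, 0.562, 0.0]
contact_force: [-2.6, -0.2, 7.7]
gripper_width: -0.001
```

Request:
apply_moves --moves "1 0 0 0.01 0 0 0; 1 0 0 0 0 0 0; 1 0 0 0 0 0 0"

```text
t: 17.78
eef_pos: [0.502, -0.0142, 0.2274]
tool_rot: [-0.0, 0.827, 0.562, 0.0]
contact_force: [-1.8, -1.6, 8.7]
gripper_width: -0.003
```

Request:
apply_moves --moves "1 0 0 0.006 0 0 0; 1 0 0 0 0 0 0; 1 0 0 0 0 0 0"

```text
t: 18.03
eef_pos: [0.502, -0.0142, 0.2269]
tool_rot: [-0.0, 0.827, 0.562, 0.0]
contact_force: [-3.7, 0.6, 11.8]
gripper_width: 0.004
```

Request:
apply_moves --moves "1 0 0 0.005 0 0 0; 1 0 0 0 0 0 0; 1 0 0 0 0 0 0"

```text
t: 18.28
eef_pos: [0.502, -0.0142, 0.2268]
tool_rot: [-0.0, 0.827, 0.562, 0.001]
contact_force: [-5.0, -0.6, 16.1]
gripper_width: 0.002
```

Request:
apply_moves --moves "1 0 0 0.004 0 0 0; 1 0 0 0 0 0 0; 1 0 0 0 0 0 0"

```text
t: 18.53
eef_pos: [0.5021, -0.0142, 0.2268]
tool_rot: [-0.0, 0.827, 0.562, 0.001]
contact_force: [-6.9, -0.5, 20.4]
gripper_width: 0.002
```

Request:
apply_moves --moves "1 0 0 -0.02 0 0 0; 1 0 0 -0.05 0 0 0; 1 0 0 -0.05 0 0 0; 1 0 0 -0.05 0 0 0; 1 0 0 -0.1 0 0 0; 1 0 0 -0.2 0 0 0; 1 0 0 -0.2 0 0 0; 1 0 -0.25 -0.1 0 0 0; 1 0 -0.25 0 0 0 0; -1 0 0 0 0 0 0; -1 0 0 0 0 0 0; -1 0 0 0 0 0 0"

```text
t: 19.53
eef_pos: [0.4459, 0.0078, 0.3174]
tool_rot: [-0.0, 0.827, 0.563, -0.0]
contact_force: [0.3, -0.8, 0.4]
gripper_width: 0.415
```

Request:
apply_moves --moves "-1 0 0 0.2 0 0 0; -1 0 0 0.2 0 0 0; -1 0 0 0.1 0 0 0; -1 0 0 0 0 0 0; -1 0 0 0 0 0 0"

```text
t: 19.95
eef_pos: [0.4462, 0.0073, 0.257]
tool_rot: [0.0, 0.827, 0.562, -0.001]
contact_force: [-0.1, -0.2, 0.4]
gripper_width: 0.998
```

```bash
python3 - <<'E'
from h import *
o=bot.get_obs(); print(o["eef_pos"],o["contact_force"],o["t"])
w=imaging.read_camera("wrist");cv2.imwrite("pics/w7c.png",cv2.resize(w["image"][210:385,180:370,::-1],None,fx=3.4,fy=3.4,interpolation=cv2.INTER_CUBIC))
p=imaging.read_camera("side");x0,y0,x1,y1=220,150,390,290
cv2.imwrite("pics/c7_side.png",cv2.resize(p["image"][y0:y1,x0:x1,::-1],None,fx=4,fy=4,interpolation=cv2.INTER_CUBIC))
E
```

```text
[0.44615544 0.00734474 0.25699954] [-0.08853198 -0.1548758   0.44653918] 19.95
```

View pics/w7c.png

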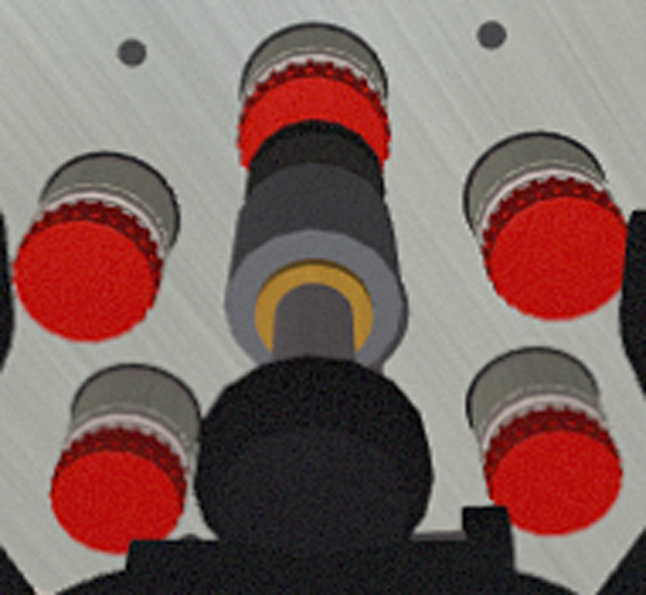

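View pics/c7_side.png

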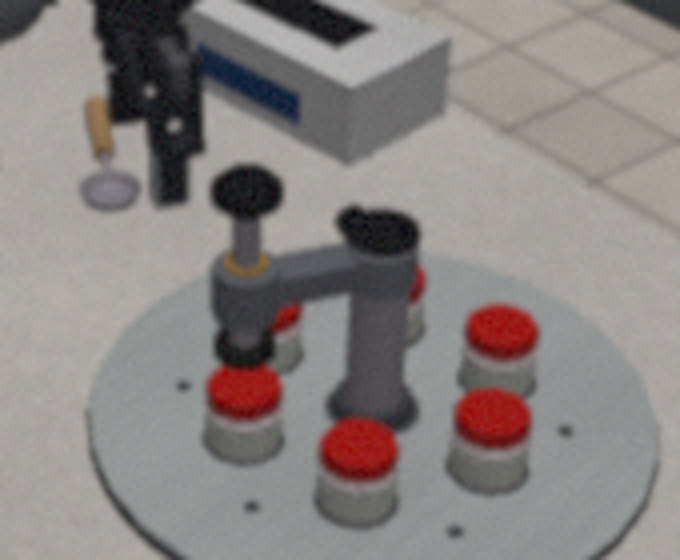

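```bash
python3 -c "
from station import bot
print(bot.hand_in())"
```

```text
the job is handed in; nothing more can be done
None
```

I closed the open jar and handed the job in at about 20 s, with the arm standing clear and nothing touched but the disc's rim and the ram's knob.

- **Carousel:** I dragged it about 37° clockwise with a shut fingertip on the rim, reading 6 to 12 N. In a close wrist view, the jar lined up with the ram to about 0.2 mm. The camera estimates of the ram's direction disagreed by 1° (160.6° to 161.6°). I also got 166.7° from the side camera with the knob partly hidden, and did not use it.
- **Ram:** I pushed the knob straight down about 24 mm until it stopped. The height held at 226.8 mm while the force rose to 20 N, under the 30 N limit. At the stop there was also about 7 N of sideways force. The force while the lid moved was only about 7 to 9 N, less than the 11 N stated.
- **Last pictures:** Both the wrist and side views show the lid as low as the other five, the jar still under the ram and the ram back up. The other jars and the parts of the bench in view look undisturbed. I did not compare every bystander object before and after.

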